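Set a hold-down thumbscrew to running clearance

ROBOT

A 6-joint arm with a two-finger parallel gripper is mounted at the origin on a cart in front of the work surface, level with it; the furniture and walls round the work are solid. World frame = base frame: x ahead of the robot, y to its left, z up, the work surface at z = 0. Lengths are in m, angles in degrees, forces in N, time in s.
With the tool pointing down it reaches from about 0.4 to 0.825 m from the base axis. Payload 7 kg.
Tool frame: the origin (TCP) lies between the finger pads; the fingertips stand ctrl.nose_length ahead of it and the grasp point (between the pads) lies 2 mm behind it (ctrl.nose_length is the distance from the TCP to the fingertips, in m); z points along the fingers, y is the line along which they close (so a half turn about z gives the same grasp; the last joint's range is limited). The gripper opens to 88 mm and grips with 3 to 60 N. Pads are 19 mm wide; open, the fingers measure 130 mm over their backs; the gripper's body (78 mm by 193 mm) begins 47 mm behind the grasp point.
Start: joints at [93.054, 20.546, 0.682, 0, -70.136, -16.507], TCP at [0.157, 0.656, 0.244] pointing down, gripper open.
Joint ranges: [-176.03, 176.03], [-82.01, 121.73], [-58.28, 71.71], [-173.87, 95.51], [-174.79, -0.11], [-173.66, 173.66]. Speed limits (degrees/s): [136.94, 136.94, 172.46, 180, 180, 180].

INTERFACE

Orientations are given as [roll, pitch, yaw] about the fixed x, y, z axes, in that order (R = Rz(yaw) Ry(pitch) Rx(roll)).
In Python, from plant import ctrl gives the robot as it stands.
- The arm moves only by the tool apply_moves, never from a script. Its argument "commands" is a list of rows, each a list of 3 entries, a list of its own where there are three numbers: the shift along the world's x, y, z in cm, then the turn about the world's z in rad, then the closure, from 0 (fully open) to 1 (shut). In form: [[[x, y, z], turn, jaw], ...]. A call has 1 to 20 rows; each row is the pose to reach, as a shift and turn from the pose commanded when the call began; what a row does not reach only later rows make up. A row lasts 1/12 s, in which the tool goes at most 41.7 mm and 7.16 degrees, less where a joint would pass 70% of its speed; a pose out of reach is approached as far as the arm can. A call with a gripper value outside its range is refused whole. The fingers move at their own pace and stop on an object; the grip force is fixed at half the most. Time passes only in rows, so rows that repeat a pose let the fingers close. It gives the time, the measured TCP pose, the force, the opening and the grip force at its end, in the units of the state.
- ctrl.get_obs(): the state, without advancing time (a new reading comes with each control period).
- ctrl.snapshot(name): name is "scene" or "top" or "wrist"; returns a dict with "img" (420x560x3 uint8, red, green, blue), "fx", "fy", "cx", "cy" (pixels), "dist_coeffs" ([k1, k2, p1, p2, k3] as OpenCV has them; the pictures are not rectified), "T" (4x4, takes a point from camera to world coordinates). Camera axes: x right, y up, looking along -z (the intrinsics and any distortion apply to the point x, -y, -z); pixel columns grow to the right and rows downward; lengths in m; the calibration is good to about 2 mm. A picture is of the moment at which its call begins. There is no depth.
- ctrl.close_job(): hands the job in; it is judged then, once.
Trained networks look in a picture, given as the dict that the camera call returned (one of the last four; its "shot" number tells which), for a name from the list of things; names that differ only in an ending like _2 or _b are one class to them, and where a whole thing is asked for, a point or a joint stands for the part that bears it (a point fixed in the world has none). Each returns a list of dicts, best first, with "score" (0 to 1); they miss things now and then, are a little off and sometimes report something else, mostly with a low value. They report only what shows in the picture. A call takes as long as a camera call. They do not tell look-alikes from the thing itself.
- ctrl.search_frame(picture, target): "at" ([column, row] in pixels, amid what is visible of it).
- ctrl.spot_point(picture, target): "at" ([column, row] in pixels: a listed point, or the origin of a listed thing).
The state is a dict: "clock": time; "joint_pos": joint angles; "qvel": joint speeds; "tau": joint torques, N m; "tool_pos": TCP position; "orientation": TCP orientation; "force": force on the tool from outside, world axes, zero at the start; "moment": the same for the moment, N m; "opening": finger opening in m; "gripper_force": force on a finger pad.
Only numpy, scipy, OpenCV 4.12 (cv2) and the standard library are available. Lean on these libraries where they do the work, as an engineer would, in place of code of your own. Each camera call takes 0.05 s, during which the arm holds its last target. There are 200 camera calls.

TASK

On the small hold-down fixture, slide the dark wooden strip along its channel and under the blue bridge until its front end is fully home against the end stop. Then turn the black thumbscrew on the bridge clockwise until it seats, back it off a quarter turn, and finish while still gripping the thumbscrew there, held still. Leave the strip home, and do not knock or shift the tape measure and the glue bottle.

Things in the scene. Friction and masses are not known exactly. Their poses are not given: they have to be found in the camera images.
- fixture: Hold-down fixture fixed to the bench (place, yaw vary); origin on the bench surface under the screw axis; x runs along the channel toward the end stop. Plywood base 96 mm wide, 12 mm high, x -170 to +65 mm. Two aluminium rails (14 mm wide, tops 17 mm above the bench) leave a channel 31 mm wide. Blue bridge over it; light wooden end stop 60 mm wide, top 40 mm above the bench.
- bridge_top (a point): Centre of the blue bridge's top, on the screw axis, 58 mm above the bench. The bridge measures 44 mm along the channel and 88 mm across; its underside is 42 mm above the bench and its posts stand 64 mm apart.
- stop_face (a point): Point on the face of the end stop that the strip must meet, on the channel's centre line, 35 mm beyond the screw axis, 22 mm above the bench; axes as the fixture's.
- strip: Loose dark brown wooden strip, 28 (x) x 120 (y) x 20 mm, about 50 g; origin at the centre of its underside. It lies in the channel (underside 12 mm, top 32 mm above the bench: 15 mm stand above the rails), +y end toward the stop, front end 50 to 80 mm short of it. Home, 63 mm of its rear still stick out of the bridge, on the open side.
- strip_front (a point): Centre of the strip's front end face (its +y end, 60 mm from its centre, 10 mm above its underside).
- thumbscrew (a joint): Turn of the thumbscrew, rad: 0 = seated (a firm stop; its pad then just rests on the strip); negative = backed off, anticlockwise from above. Clockwise raises it toward 0. Starts 1.1 to 2.4 rad short of the seat; friction about 0.06 N m; stays where it is left; rises 4 mm a turn backed off. A quarter turn back from the seat is -1.57.
- thumbscrew_grip (a point): On the screw's upright axis at the height to grip, about 84 mm above the bench. Black bar grip 44 x 13 mm, 31 mm high (67 to 98 mm above the bench), on a 34 mm flange. The bar lies along the point's x; its +x end is marked orange and, seated, points to the end stop. Each rad backed off turns it 1 rad anticlockwise; a quarter turn back it points to the fixture's +y.
- tape_measure: Bystander: yellow tape measure, 37 x 100 x 68 mm, standing loose on the bench; origin at the centre of its underside. Leave it alone.
- glue_bottle: Bystander: white glue bottle with an orange nozzle, 48 x 66 x 203 mm, standing loose on the bench; origin at the centre of its underside. Leave it alone.
There are look-alikes about, which are no part of the job. Several things have the shape of the strip; the one meant has the colours described above.

How it is judged:
By the outcome, as a careful person would: the job done as asked, in the order asked, and still so for the second after the job is handed in, while the arm keeps its last pose, push and grip.
It also fails if it takes over 61 s, if anything falls off the work surface, if the arm or the gripper's body presses on something with over 40 N, if the wrist force passes 120 N, or if a joint passes its speed limit or range.

## Working session

There is one attempt and no reset: what is moved stays moved. The work goes in short steps, Python scripts to look and compute and a tool call to move; the robot and the scene stay as the last step left them, time stands still between calls to the robot, and variables do not carry over. Pictures are saved under pics/ and viewed, at most 10 in all, crops included, and the job is handed in when it is done.

Besides the shell and the picture viewer there is one more tool, called after ">>>" as name(argument=value, ...), one argument or row to a line, values as JSON. apply_moves: Moves the arm, as the interface text tells. Its arguments: {"type":"object","properties":{"commands":{"type":"array"}},"required":["commands"]}

```bash
mkdir -p pics; cat > h.py <<'E'
import numpy as np, cv2
from plant import ctrl
def snap(n):
    return ctrl.snapshot(n)
def save(p,f): cv2.imwrite('pics/'+f,np.ascontiguousarray(p['img'][:,:,::-1]))
def K(p): return np.array([[p['fx'],0,p['cx']],[0,p['fy'],p['cy']],[0,0,1.]])
def ray(p,uv):
    u=cv2.undistortPoints(np.array([[uv]],float),K(p),np.array(p['dist_coeffs'],float))[0,0]
    T=np.array(p['T']); d=T[:3,:3]@np.array([u[0],-u[1],-1]); return T[:3,3],d/np.linalg.norm(d)
def onz(p,uv,z):
    o,d=ray(p,uv); return o+d*(z-o[2])/d[2]
def tri(obs):
    A=np.zeros((3,3));b=np.zeros(3);rs=[ray(p,uv) for p,uv in obs]
    for o,d in rs: M=np.eye(3)-np.outer(d,d);A+=M;b+=M@o
    x=np.linalg.solve(A,b); return x,[np.linalg.norm((np.eye(3)-np.outer(d,d))@(x-o)) for o,d in rs]
def proj(p,X):
    T=np.array(p['T']);c=T[:3,:3].T@(np.array(X)-T[:3,3]);c=c*[1,-1,-1]
    return cv2.projectPoints(c[None],np.zeros(3),np.zeros(3),K(p),np.array(p['dist_coeffs'],float))[0][0,0]
E
cat > a.py <<'E'
from h import *
np.set_printoptions(precision=4,suppress=True)
s=ctrl.get_obs();print(s['clock'],s['tool_pos'],s['orientation'],s['opening'],ctrl.nose_length)
P={n:snap(n) for n in('scene','top','wrist')}
for n,p in P.items():
    save(p,n+'0.png')
    print(n,np.array(p['T'])[:3,3])
    for t in('fixture','bridge_top','stop_face','strip','strip_front','thumbscrew_grip','tape_measure','glue_bottle'):
        print(' ',t,[(np.round(r['at'],1).tolist(),round(r['score'],2)) for r in ctrl.spot_point(p,t)][:4])
cv2.imwrite('pics/all0.png',cv2.resize(np.vstack([np.hstack([P['scene']['img'],P['top']['img']])])[:,:,::-1],(800,300)))
E
python3 a.py
```

```text
0.0 [0.1569 0.656  0.2426] [179.9034  -0.008  -13.461 ] 0.08752391492558065 0.017
scene [ 0.0251 -0.4469  0.6401]
  fixture [([241.0, 197.4], 0.95)]
  bridge_top [([237.4, 180.6], 0.98)]
  stop_face [([245.7, 188.0], 0.89)]
  strip [([271.1, 246.7], 0.74), ([214.9, 211.0], 0.61)]
  strip_front [([169.3, 208.6], 0.89), ([228.4, 197.2], 0.7)]
  thumbscrew_grip [([237.8, 166.6], 0.75)]
  tape_measure [([339.0, 329.9], 0.85)]
  glue_bottle [([381.1, 234.2], 0.56)]
top [ 0.5138 -0.0763  1.0761]
  fixture [([212.9, 180.3], 0.92)]
  bridge_top [([211.6, 179.8], 0.97)]
  stop_face [([212.9, 168.0], 0.62), ([213.0, 181.6], 0.61)]
  strip [([152.0, 235.0], 0.89), ([285.1, 225.6], 0.79)]
  strip_front [([265.0, 246.5], 0.95), ([172.0, 243.2], 0.91)]
  thumbscrew_grip [([206.8, 180.2], 0.56)]
  tape_measure [([376.3, 272.7], 0.78)]
  glue_bottle [([363.2, 143.5], 0.72), ([214.8, 179.1], 0.7)]
wrist [0.2393 0.6361 0.3848]
  fixture []
  bridge_top []
  stop_face []
  strip []
  strip_front []
  thumbscrew_grip []
  tape_measure []
  glue_bottle []
```

View pics/top0.png

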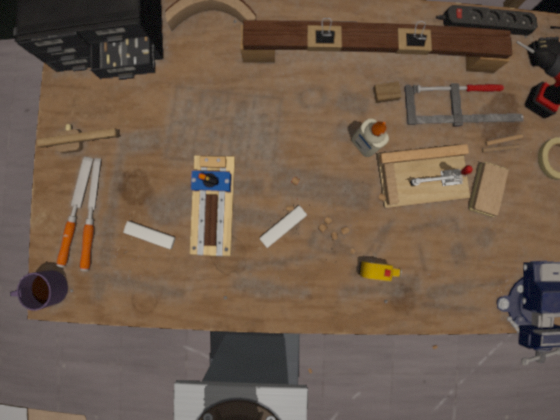

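View pics/scene0.png

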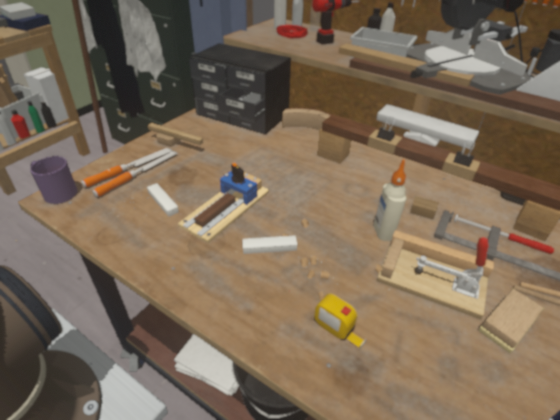

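Top view: the dark brown strip lies in the fixture channel at about (211,217), with the blue bridge at (211,180). The white bars at (149,235) and (284,226) are look-alikes with the wrong colour. The tape is at (376,272) and the bottle at (373,135), both well clear.

```bash
cat > b.py <<'E'
from h import *
np.set_printoptions(precision=4,suppress=True)
p=snap('top');q=snap('scene')
print('bridge',tri([(p,(211.6,179.8)),(q,(237.4,180.6))]))
print('grip',tri([(p,(206.8,180.2)),(q,(237.8,166.6))]))
for n,uv,z in(('stoptop',(213,162),.04),('bridge',(211.5,180.5),.058),('base near',(211,255),.012),('strip rear',(210,247),.032),('strip mid',(211,217),.032)): print(n,onz(p,uv,z))
c=cv2.resize(p['img'][145:265,160:270],None,fx=5,fy=5,interpolation=cv2.INTER_CUBIC);cv2.imwrite('pics/crop1.png',c[:,:,::-1])
E
python3 b.py
```

```text
bridge (array([0.6296, 0.0742, 0.0587]), [np.float64(0.0036028193437468324), np.float64(0.003602819343746907)])
grip (array([0.6265, 0.0744, 0.1026]), [np.float64(0.001384276945154341), np.float64(0.0013842769451545096)])
stoptop [0.6755 0.0724 0.04  ]
bridge [0.6304 0.0717 0.058 ]
base near [0.4605 0.0737 0.012 ]
strip rear [0.4798 0.0737 0.032 ]
strip mid [0.5488 0.0736 0.032 ]
```

View pics/crop1.png

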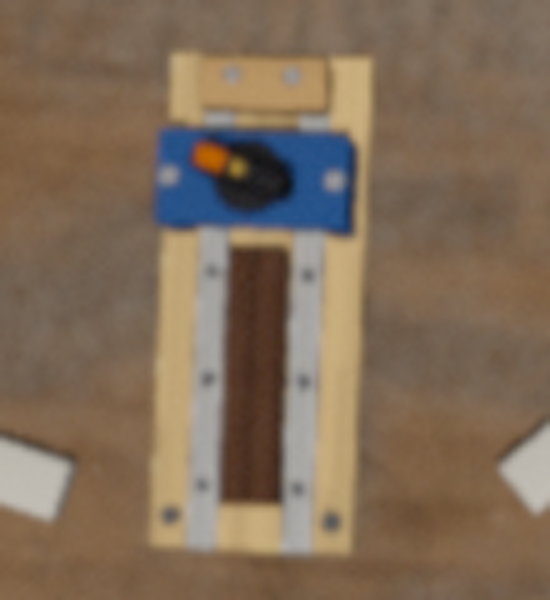

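The crop confirms it: the dark strip lies in the channel, front end at crop (258,247), short of the bridge. The orange mark points left and up at crop (210,155). The fixture sits near (0.63, 0.072) with a yaw of about -2°. Next I bring the wrist camera over it.

>>> apply_moves(
  commands=[
    [[34,-58,0],0.195,0],
    [[34,-58,0],0.195,0],
    [[34,-58,0],0.195,0],
    [[34,-58,0],0.195,0],
    [[34,-58,0],0.195,0],
    [[34,-58,0],0.195,0],
    [[34,-58,0],0.195,0],
    [[34,-58,0],0.195,0],
    [[34,-58,0],0.195,0],
    [[34,-58,0],0.195,0],
    [[34,-58,0],0.195,0],
    [[34,-58,0],0.195,0],
    [[34,-58,0],0.195,0],
    [[34,-58,0],0.195,0],
    [[34,-58,0],0.195,0],
    [[34,-58,0],0.195,0],
    [[34,-58,0],0.195,0],
    [[34,-58,0],0.195,0],
    [[34,-58,0],0.195,0],
    [[34,-58,0],0.195,0],
  ],
)

```text
clock: 3.12
tool_pos: [0.4968, 0.0769, 0.2436]
orientation: [-180.0, -0.0, -2.3]
force: [-0.7, -0.7, -0.2]
opening: 0.0874
gripper_force: 0.0
```

```bash
cat > c.py <<'E'
from h import *
import sys
np.set_printoptions(precision=4,suppress=True)
s=ctrl.get_obs();print(s['clock'],s['tool_pos'],s['joint_pos'])
p=snap('wrist');save(p,sys.argv[1]);print(np.array(p['T'])[:3,3],p['fx'],p['fy'])
q=snap('scene')
for t in('fixture','bridge_top','stop_face','strip','strip_front','thumbscrew_grip'):
    for r,n in((p,'w'),(q,'s')): print(' ',t,n,[(np.round(x['at'],1).tolist(),round(x['score'],2)) for x in ctrl.spot_point(r,t)][:3])
E
python3 c.py w1.png
```

```text
3.1167 [0.4968 0.0769 0.2436] [ 31.2268   4.1606 -20.5973  -0.0075 -65.2329  56.5118]
[0.5813 0.073  0.3857] 368.93621500602984 368.93621500602984
  fixture w [([281.1, 38.4], 0.57)]
  fixture s [([238.9, 196.6], 0.58)]
  bridge_top w [([280.3, 23.6], 0.75)]
  bridge_top s [([238.4, 181.1], 0.98)]
  stop_face w [([281.8, 27.4], 0.38)]
  stop_face s [([246.5, 186.3], 0.85)]
  strip w [([445.6, 128.5], 0.95), ([146.0, 167.1], 0.91), ([284.6, 129.1], 0.67)]
  strip s [([164.8, 201.5], 0.95), ([267.6, 247.5], 0.72), ([216.3, 211.3], 0.65)]
  strip_front w [([282.4, 66.4], 0.97), ([405.5, 170.8], 0.97), ([200.0, 187.3], 0.9)]
  strip_front s [([244.6, 245.9], 0.87), ([230.5, 194.8], 0.84), ([173.5, 209.2], 0.6)]
  thumbscrew_grip w [([275.2, 18.5], 0.74)]
  thumbscrew_grip s [([235.6, 169.6], 0.73)]
```

View pics/w1.png

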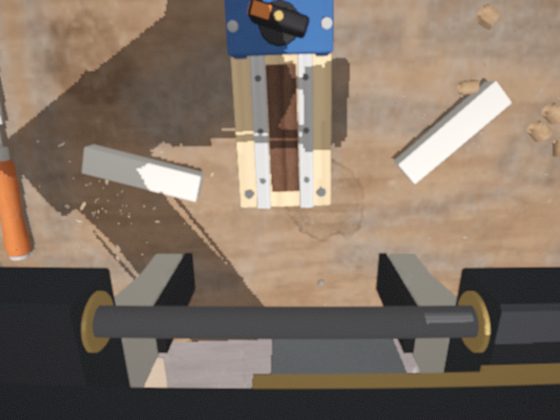

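The wrist view shows the strip from rear end (285,191) to front (282,66), and the bridge cut off at the top, with the screw at (278,18). I move 8 cm further forward for a second view.

>>> apply_moves(
  commands=[
    [[8,0,0],0,0],
    [[8,0,0],0,0],
    [[8,0,0],0,0],
    [[8,0,0],0,0],
  ],
)

```text
clock: 4.15
tool_pos: [0.5782, 0.0762, 0.242]
orientation: [179.9, 0.1, -2.4]
force: [-1.1, 0.0, 0.2]
opening: 0.0876
gripper_force: 0.0
```

```bash
python3 c.py w2.png
```

```text
4.15 [0.5782 0.0762 0.242 ] [ 26.7081  12.1026 -11.2803  -0.0017 -66.7591  60.9358]
[0.6631 0.0723 0.3839] 368.93621500602984 368.93621500602984
  fixture w [([282.2, 120.5], 0.6), ([282.8, 125.7], 0.3)]
  fixture s [([239.5, 195.6], 0.63)]
  bridge_top w [([283.3, 126.6], 0.69)]
  bridge_top s [([235.4, 181.8], 0.66), ([337.1, 330.3], 0.65)]
  stop_face w [([283.1, 81.8], 0.81)]
  stop_face s [([244.9, 183.5], 0.56), ([337.9, 331.9], 0.43)]
  strip w [([285.5, 206.5], 0.78), ([155.7, 239.7], 0.71), ([438.8, 207.8], 0.69)]
  strip s [([164.6, 201.5], 0.9), ([216.1, 208.8], 0.8), ([269.9, 246.4], 0.71)]
  strip_front w [([402.8, 241.6], 0.96), ([284.7, 151.1], 0.87), ([207.4, 260.0], 0.72)]
  strip_front s [([243.5, 246.5], 0.85), ([171.0, 207.2], 0.8), ([231.6, 194.8], 0.63)]
  thumbscrew_grip w [([277.7, 131.2], 0.92)]
  thumbscrew_grip s [([239.2, 173.5], 0.64)]
```

View pics/w2.png

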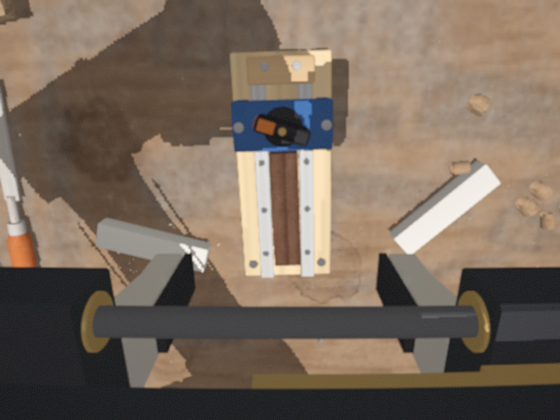

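```bash
cat > d.py <<'E'
from h import *
np.set_printoptions(precision=4,suppress=True)
p=snap('wrist');q=snap('top');r=snap('scene')
for n,v in(('w',p),('t',q),('s',r)):
    hsv=cv2.cvtColor(v['img'],cv2.COLOR_RGB2HSV);m=cv2.inRange(hsv,(100,120,40),(125,255,255))
    k,l,st,ce=cv2.connectedComponentsWithStats(m);i=1+np.argmax(st[1:,4]);print(n,st[i])
    if n!='s':
        pts=np.argwhere(l==i)[:,::-1].astype(np.float32)
        X=np.array([onz(v,u,.058)[:2] for u in pts]).astype(np.float32)
        print(n,'rect z58',cv2.minAreaRect(X*1000))
for n,uv,z in(('baseNL',(246,277),.012),('baseNR',(330,273),.012),('baseFL',(232,53),.012),('baseFR',(331,49),.012),('stop frL',(247,84),.04),('stop frR',(312,83),.04),('strip rear',(287.5,265),.032),('hub',(282,132),.098),('orangeend',(256,121),.098),('blackend',(309,140),.098)):
    print(n,onz(p,uv,z))
print('hub tri',tri([(p,(277.7,131.2)),(r,(237.5,168))]),[proj(r,onz(p,(282,132),z)) for z in(.084,.098)])
hs=cv2.cvtColor(p['img'],cv2.COLOR_RGB2HSV)[100:160,230:335]
o=np.argwhere(cv2.inRange(hs,(3,150,60),(14,255,255))>0);print('orange',len(o),o.mean(0)[::-1]+[230,100])
b=cv2.resize(p['img'][40:290,220:345],None,fx=4.6,fy=2.4*1,interpolation=cv2.INTER_CUBIC)
E
python3 d.py
```

```text
w [ 233   98  100   52 3023]
w rect z58 ((630.1141967773438, 75.48220825195312), (86.13804626464844, 43.42445755004883), 89.1177749633789)
t [523 277  14  24 116]
t rect z58 ((394.9132080078125, -666.5322875976562), (61.8931770324707, 29.54092788696289), 18.466474533081055)
s [221 179  28  10  86]
baseNL [0.4573 0.1248 0.012 ]
baseNR [0.4585 0.0292 0.012 ]
baseFL [0.6945 0.1211 0.012 ]
baseFR [0.6943 0.0275 0.012 ]
stop frL [0.6654 0.1061 0.04  ]
stop frR [0.664 0.048 0.04 ]
strip rear [0.4808 0.0768 0.032 ]
hub [0.6283 0.076  0.098 ]
orangeend [0.6374 0.0955 0.098 ]
blackend [0.6213 0.0553 0.098 ]
hub tri (array([0.6296, 0.0782, 0.0953]), [np.float64(0.00139055044004872), np.float64(0.0013905504400488044)]) [array([237.049 , 172.5926]), array([237.2597, 167.6035])]
orange 248 [265.9798 124.8185]
```

>>> apply_moves(
  commands=[
    [[-4,0,0],0.027,1],
    [[-8,0,0],0.027,1],
    [[-13.3,0.1,0],0.027,1],
    [[-13.3,0.1,-4],0.027,1],
    [[-13.3,0.1,-8],0.027,1],
    [[-13.3,0.1,-12],0.027,1],
    [[-13.3,0.1,-16],0.027,1],
    [[-13.3,0.1,-19],0.027,1],
    [[-13.3,0.1,-20.3],0.027,1],
    [[-13.3,0.1,-20.3],0.027,1],
    [[-13.3,0.1,-20.3],0.027,1],
    [[-13.3,0.1,-20.3],0.027,1],
  ],
)

```text
clock: 6.0
tool_pos: [0.445, 0.0779, 0.0416]
orientation: [-180.0, -0.1, -0.7]
force: [0.6, -0.3, -1.0]
opening: 0.0131
gripper_force: 0.0
```

>>> apply_moves(
  commands=[
    [[0,0,0],0,1],
    [[0,0,0],0,1],
    [[0,0,0],0,1],
    [[1,0,0],0,1],
    [[2,0,0],0,1],
    [[2.5,0,0],0,1],
    [[3,0,0],0,1],
    [[3.5,0,0],0,1],
    [[4,-0.1,0],0,1],
    [[4.5,-0.1,0],0,1],
    [[5,-0.1,0],0,1],
    [[5.5,-0.1,0],0,1],
    [[6,-0.1,0],0,1],
    [[6.5,-0.1,0],0,1],
    [[7,-0.1,0],0,1],
    [[7.5,-0.1,0],0,1],
    [[8,-0.1,0],0,1],
    [[8,-0.1,0],0,1],
  ],
)

```text
clock: 7.5
tool_pos: [0.5252, 0.0766, 0.0406]
orientation: [-180.0, -0.0, -0.7]
force: [-0.0, -0.4, -0.1]
opening: 0.0005
gripper_force: 0.0
```

>>> apply_moves(
  commands=[
    [[0.3,0,0],0,1],
    [[0.5,0,0],0,1],
    [[0.7,0,0],0,1],
    [[0.8,0,0],0,1],
    [[0.9,0,0],0,1],
    [[1.0,0,0],0,1],
    [[1.0,0,0],0,1],
    [[1.0,0,0],0,1],
  ],
)

```text
clock: 8.17
tool_pos: [0.5336, 0.0763, 0.0405]
orientation: [180.0, 0.0, -0.7]
force: [-2.8, 0.7, 1.5]
opening: 0.0002
gripper_force: 1.3
```

```bash
cat > e.py <<'E'
from h import *
p=snap('top');q=snap('scene')
a=cv2.resize(p['img'][150:260,160:270],(600,600),interpolation=cv2.INTER_CUBIC)
b=cv2.resize(q['img'][150:240,170:280],(200,164),interpolation=cv2.INTER_CUBIC)
c=np.zeros((600,800,3),np.uint8);c[:,:600]=a;c[:164,600:]=b
cv2.imwrite('pics/push.png',c[:,:,::-1]); s=ctrl.get_obs();print(s['tool_pos'],s['force'],s['moment'])
E
python3 e.py
```

```text
[0.53357826 0.0763189  0.04046281] [-2.5064752   0.95446256  0.88334381] [0.090684   1.04607475 0.02659523]
```

>>> apply_moves(
  commands=[
    [[0.2,0,0],0,1],
    [[0.4,0,0],0,1],
    [[0.4,0,0],0,1],
    [[0.4,0,0],0,1],
  ],
)

```text
clock: 8.6
tool_pos: [0.5339, 0.0757, 0.0398]
orientation: [179.9, 0.4, -0.8]
force: [-16.9, 5.7, 11.5]
opening: 0.0003
gripper_force: 8.5
```

>>> apply_moves(
  commands=[
    [[-2,0,0],0,1],
    [[-4,0,0],0,1],
    [[-4,0,4],0,1],
    [[-4,0,8],0,0],
    [[-4,0,12],0,0],
    [[-4,0,16],0,0],
    [[0,0,20],0,0],
    [[4,0,20],0,0],
    [[4,0,20],0,0],
    [[4,0,20],0,0],
  ],
)

```text
clock: 9.43
tool_pos: [0.5812, 0.0767, 0.2412]
orientation: [-180.0, -0.2, -0.8]
force: [-0.1, -0.4, -0.3]
opening: 0.042
gripper_force: 0.0
```

```bash
cat > f.py <<'E'
from h import *
import sys
np.set_printoptions(precision=4,suppress=True)
s=ctrl.get_obs();print(s['clock'],s['tool_pos'],s['orientation'],s['joint_pos'])
p=snap('wrist');save(p,sys.argv[1])
hs=cv2.cvtColor(p['img'],cv2.COLOR_RGB2HSV);m=cv2.inRange(hs,(100,120,40),(125,255,255))
k,l,st,ce=cv2.connectedComponentsWithStats(m);i=1+np.argmax(st[1:,4])
X=np.array([onz(p,u[::-1],.058)[:2] for u in np.argwhere(l==i)]).astype(np.float32);print('bridge',cv2.minAreaRect(X*1000))
print('grip',[(np.round(x['at'],1).tolist(),onz(p,x['at'],.084)) for x in ctrl.spot_point(p,'thumbscrew_grip')][:2])
c=proj(p,[.63,.0757,.058]).astype(int);x0=max(c[0]-70,0);y0=max(c[1]-70,0)
b=p['img'][y0:y0+150,x0:x0+150];print('crop',x0,y0)
cv2.imwrite('pics/c_'+sys.argv[1],cv2.resize(b,(600,600),interpolation=cv2.INTER_CUBIC)[:,:,::-1])
E
python3 f.py w3.png
```

```text
9.4333 [0.5812 0.0767 0.2412] [-179.9663   -0.1533   -0.7805] [ 26.6421  12.2485 -11.2205   0.0444 -66.3794  62.5597]
bridge ((630.7861328125, 75.62138366699219), (85.95384979248047, 43.07936477661133), 89.2187728881836)
grip [([281.9, 134.1], array([0.6299, 0.0777, 0.084 ]))]
crop 214 60
```

View pics/c_w3.png

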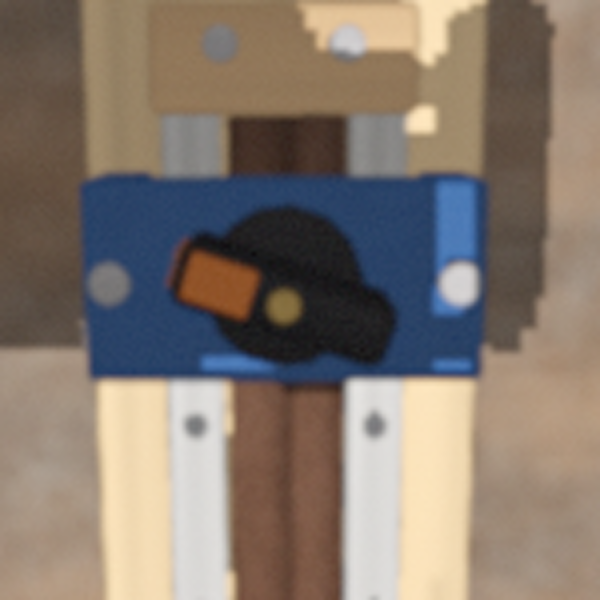

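The strip now passes under the bridge and meets the end stop at crop (290,115). The hub is at crop (284,306), with the bar running from (178,272) on the orange side to (385,335).

```bash
python3 - <<'E'
from h import *
p=snap('wrist')
P={k:onz(p,uv,.098) for k,uv in dict(hub=(285,136.5),o=(269,131.2),a=(258.5,128),b=(310.5,143.7)).items()}
print(P)
for i,j in(('hub','o'),('b','a')): d=P[j]-P[i];print(i,j,np.degrees(np.arctan2(d[1],d[0])),np.linalg.norm(d))
print((P['a']+P['b'])/2, proj(p,[.6645,.0752,.032]))
E
```

```text
{'hub': array([0.62622782, 0.07472326, 0.098     ]), 'o': array([0.63040608, 0.08683298, 0.098     ]), 'a': array([0.63292721, 0.09473487, 0.098     ]), 'b': array([0.62047337, 0.0552132 , 0.098     ])}
hub o 70.96385398910712 0.012810282488236478
b a 72.50963297539933 0.041437427869127144
[0.62670029 0.07497403 0.098     ] [283.80391314  84.58040794]
```

>>> apply_moves(
  commands=[
    [[2.5,0,0],1.253,0],
    [[4.8,-0.1,0],1.253,0],
    [[4.8,-0.1,-4],1.253,0],
    [[4.8,-0.1,-8],1.253,0],
    [[4.8,-0.1,-8],1.253,0],
    [[4.8,-0.1,-8],1.253,0],
    [[4.8,-0.1,-8],1.253,0],
    [[4.8,-0.1,-8],1.253,0],
    [[4.8,-0.1,-8],1.253,0],
    [[4.8,-0.1,-8],1.253,0],
    [[4.8,-0.1,-8],1.253,0],
    [[4.8,-0.1,-8],1.253,0],
    [[4.8,-0.1,-8],1.253,0],
    [[4.8,-0.1,-8],1.253,0],
  ],
)

```text
clock: 10.75
tool_pos: [0.6258, 0.0755, 0.1606]
orientation: [180.0, -0.0, 70.9]
force: [0.5, -0.4, 0.3]
opening: 0.0874
gripper_force: 0.0
```

```bash
python3 f.py w4.png
```

```text
10.75 [0.6258 0.0755 0.1606] [179.9982  -0.0013  70.8994] [ 24.5934  19.9632 -11.5917   0.0004 -58.4429 136.3057]
bridge ((630.3190307617188, 78.3293685913086), (90.79779052734375, 43.25579071044922), 89.47553253173828)
grip [([285.4, 220.3], array([0.6277, 0.0779, 0.084 ]))]
crop 219 139
```

View pics/w4.png

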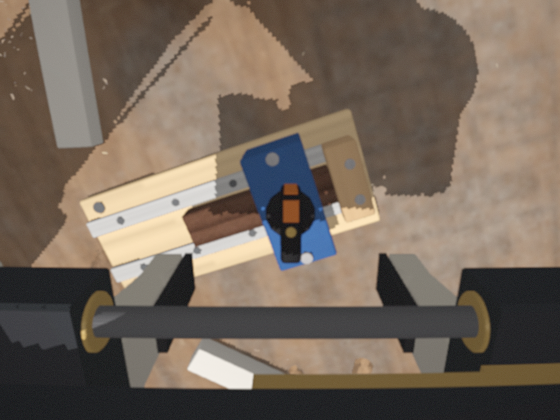

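The bar runs upright in the image at column 291, so it is aligned with the jaws. It sits about 3.5 mm toward world +x of the jaw midline, so I correct for that while descending.

>>> apply_moves(
  commands=[
    [[0.3,0,0],0,0],
    [[0.35,0,-3],0,0],
    [[0.35,0,-5.5],0,0],
    [[0.35,0,-7.2],0,0],
    [[0.35,0,-7.2],0,0],
    [[0.35,0,-7.2],0,0],
  ],
)

```text
clock: 11.35
tool_pos: [0.6294, 0.0752, 0.0879]
orientation: [-179.9, 0.1, 71.0]
force: [0.8, -0.1, 0.7]
opening: 0.088
gripper_force: 0.0
```

>>> apply_moves(
  commands=[
    [[0,0,0],0,1],
    [[0,0,0],0,1],
    [[0,0,0],0,1],
    [[0,0,0],0,1],
    [[0,0,0],0,1],
    [[0,0,0],0,1],
    [[0,0,0],0,1],
    [[0,0,0],0,1],
    [[0,0,0],0,1],
    [[0,0,0],0,1],
    [[0,0,0],0,1],
    [[0,0,0],0,1],
    [[0,0,0],0,1],
    [[0,0,0],0,1],
  ],
)

```text
clock: 12.52
tool_pos: [0.6294, 0.0755, 0.0885]
orientation: [-180.0, 0.0, 71.1]
force: [-0.0, 0.5, 0.5]
opening: 0.0129
gripper_force: 30.0
```

>>> apply_moves(
  commands=[
    [[0,0,0],-0.08,1],
    [[0,0,0],-0.16,1],
    [[0,0,-0.02],-0.24,1],
    [[0,0,-0.02],-0.32,1],
    [[0,0,-0.02],-0.4,1],
    [[0,0,-0.03],-0.48,1],
    [[0,0,-0.03],-0.56,1],
    [[0,0,-0.04],-0.64,1],
    [[0,0,-0.04],-0.72,1],
    [[0,0,-0.05],-0.8,1],
    [[0,0,-0.05],-0.88,1],
    [[0,0,-0.06],-0.96,1],
    [[0,0,-0.06],-1.04,1],
    [[0,0,-0.07],-1.1,1],
    [[0,0,-0.07],-1.15,1],
    [[0,0,-0.07],-1.15,1],
    [[0,0,-0.07],-1.15,1],
  ],
)

```text
clock: 13.93
tool_pos: [0.6289, 0.0761, 0.0877]
orientation: [-180.0, 0.0, 5.2]
force: [-3.6, 4.3, 2.4]
opening: 0.0128
gripper_force: 30.0
```

```bash
cat > m.py <<'E'
from h import *
s=ctrl.get_obs();print(s['clock'],np.round(s['tool_pos'],4),np.round(s['orientation'],2),np.round(s['force'],2),np.round(s['moment'],3),s['opening'],s['gripper_force'])
E
python3 m.py
```

```text
13.9333 [0.6289 0.0761 0.0877] [-1.7996e+02  5.0000e-02  5.2300e+00] [-3.59  4.27  2.37] [ 1.677  1.442 -0.051] 0.012821294050323468 30.00579446554184
```

>>> apply_moves(
  commands=[
    [[0,0,0],-0.04,1],
    [[0,0,-0.01],-0.08,1],
    [[0,0,-0.01],-0.11,1],
    [[0,0,-0.01],-0.11,1],
  ],
)

```text
clock: 14.27
tool_pos: [0.6289, 0.0761, 0.0877]
orientation: [-180.0, 0.0, -1.1]
force: [-3.9, 4.3, 3.4]
opening: 0.0129
gripper_force: 30.0
```

```bash
python3 m.py
```

```text
14.2667 [0.6289 0.0761 0.0877] [-1.7996e+02  5.0000e-02 -1.1400e+00] [-3.94  4.32  3.42] [1.933 1.659 0.151] 0.012939605531665713 30.02278447151184
```

>>> apply_moves(
  commands=[
    [[0,0,0],-0.03,1],
    [[0,0,0],-0.06,1],
    [[0,0,0],-0.06,1],
    [[0,0,0],-0.06,1],
  ],
)

```text
clock: 14.6
tool_pos: [0.6291, 0.0761, 0.0877]
orientation: [-180.0, 0.0, -4.4]
force: [-4.1, 3.7, 1.7]
opening: 0.0135
gripper_force: 31.0
```

```bash
python3 m.py
```

```text
14.6 [0.6291 0.0761 0.0877] [-1.7999e+02  4.0000e-02 -4.4000e+00] [-4.13  3.74  1.68] [1.559 1.315 0.76 ] 0.013502496915342449 31.031615138053894
```

Seated: the moment climbed to 0.76 N·m with the tool at -4°, just past the fixture's heading. I now back off so the bar points 90° from that heading.

>>> apply_moves(
  commands=[
    [[0,0,0],0.1,1],
    [[0,0,0.01],0.2,1],
    [[0,0,0.02],0.3,1],
    [[0,0,0.02],0.4,1],
    [[0,0,0.03],0.5,1],
    [[0,0,0.04],0.6,1],
    [[0,0,0.04],0.7,1],
    [[0,0,0.05],0.8,1],
    [[0,0,0.06],0.9,1],
    [[0,0,0.06],1.0,1],
    [[0,0,0.07],1.1,1],
    [[0,0,0.08],1.2,1],
    [[0,0,0.08],1.3,1],
    [[0,0,0.09],1.4,1],
    [[0,0,0.1],1.5,1],
    [[0,0,0.1],1.58,1],
    [[0,0,0.1],1.64,1],
    [[0,0,0.1],1.64,1],
    [[0,0,0.1],1.64,1],
    [[0,0,0.1],1.64,1],
  ],
)

```text
clock: 16.27
tool_pos: [0.6297, 0.0755, 0.0887]
orientation: [180.0, -0.0, 89.3]
force: [-0.3, 0.7, 0.1]
opening: 0.0132
gripper_force: 30.0
```

```bash
python3 m.py; python3 f.py w5.png; python3 - <<'E'
from h import *
p=snap('wrist');q=snap('top')
a=cv2.resize(q['img'][145:265,160:270],(400,436),interpolation=cv2.INTER_CUBIC)
b=cv2.resize(p['img'][:300,130:430],(400,400),interpolation=cv2.INTER_CUBIC)
c=np.zeros((436,800,3),np.uint8);c[:,:400]=a;c[:400,400:]=b;cv2.imwrite('pics/fin.png',c[:,:,::-1])
E
```

```text
16.2667 [0.6297 0.0755 0.0887] [179.99  -0.    89.31] [-0.27  0.67  0.07] [ 0.279 -0.154  0.037] 0.01317013767887405 29.964253306388855
16.2667 [0.6297 0.0755 0.0887] [179.9901  -0.0008  89.3141] [ 24.4415  24.3858 -15.4482   0.0045 -50.1567 154.8696]
bridge ((630.3941040039062, 102.10528564453125), (48.78921127319336, 43.155975341796875), 89.31233215332031)
grip [([280.5, 283.5], array([0.6282, 0.0744, 0.084 ])), ([246.4, 225.3], array([0.6141, 0.1026, 0.084 ]))]
crop 214 185
```

View pics/fin.png

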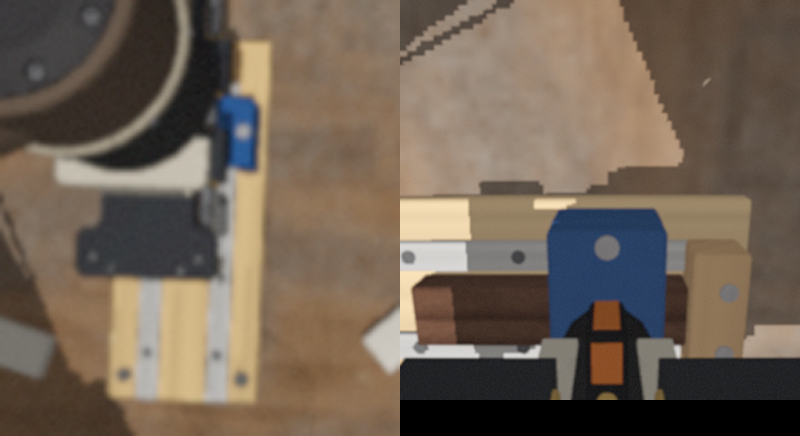

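The wrist view shows the strip front against the end stop at fin (687,300). The bar is between the pads with its orange end toward fixture +y, and the forces are quiet.

```bash
python3 -c "
from plant import ctrl
print(ctrl.close_job())"
```

```text
the job is handed in; nothing more can be done
None
```

I handed the job in at about 16 s: the strip is home against the end stop, the thumbscrew was seated and backed off a quarter turn, and the gripper still holds it there; no move went near the tape measure or glue bottle.

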